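# Seat the oblong tube block in the block heater by feel

### The arm

A 6-joint arm with a two-finger parallel gripper is mounted at the origin on the work surface. World frame = base frame: x ahead of the robot, y to its left, z up, the work surface at z = 0. Lengths are in m, angles in rad, forces in N, time in s.
With the tool pointing down it reaches from about 0.25 to 0.775 m from the base axis. Payload 4 kg.
Tool frame: the origin (TCP) lies between the finger pads; the fingertips stand 25 mm ahead of it and the grasp point (between the pads) lies 6 mm ahead of it (robot.tip_reach is the z of the fingertips in the tool frame, in m); z points along the fingers, y is the line along which they close (so a half turn about z gives the same grasp; the last joint's range is limited). The gripper opens to 94 mm and grips with 3 to 60 N. Pads are 16 mm wide; open, the fingers measure 119 mm over their backs; the gripper's body (75 mm by 177 mm) begins 78 mm behind the grasp point.
Start: joints at [1.219, 0.087, 1.371, -0, 1.684, -0.103], TCP at [0.135, 0.533, 0.231] pointing down, gripper open.
Joint ranges: [-3.1, 3.1], [-0.76, 2.03], [0.27, 2.55], [-1.08, 4.22], [0.17, 2.65], [-2.57, 2.57]. Speed limits (rad/s): [2.79, 2.79, 3.14, 3.14, 3.14, 3.14].

### API

Orientations are given as [roll, pitch, yaw] about the fixed x, y, z axes, in that order (R = Rz(yaw) Ry(pitch) Rx(roll)).
In Python, from bench import robot gives the robot as it stands. The module is installed in compiled form; this text tells all that it offers.
- The arm moves only by the shell command python3 -m handwheel 'ROWS'. ROWS is JSON, a list of rows, each a list of 3 entries, a list of its own where there are three numbers: the turn, a rotation vector about the world's x, y, z in units of 90 degrees (1.0 is 90 degrees), then the shift along the world's x, y, z in units of 0.05 m (1.0 is 0.05 m), then the closure, from 0 (fully open) to 1 (shut). A call has 1 to 5 rows; each row shifts and turns the commanded pose from where the row before left it; what a row does not reach is not made up. A row lasts 1/10 s, in which the tool goes at most 50 mm and 8.59 degrees, less where a joint would pass 70% of its speed; a pose out of reach is approached as far as the arm can. A call with a number of a shift or a turn outside -1 to 1 is refused whole. A call with a gripper value outside its range is refused whole. The fingers move at their own pace and stop on an object; the grip force is fixed at half the most. Time passes only in rows, so rows that do not move let the fingers close. It gives the time, the measured TCP pose, the force, the opening and the grip force at its end, in the units of the state.
- robot.get_obs(): the state, without advancing time (a new reading comes with each control period).
- robot.snapshot(name): name is "scene" or "top" or "wrist"; returns (picture, depth): 480x640x3 uint8, red, green, blue; 480x640 float32, m along the optical axis (not along the pixel's ray), 0 where there is no reading.
- robot.calibration(name): a dict with "mtx" (3x3 intrinsics, pixels), "extrinsics" (4x4, takes a point from camera to world coordinates); the wrist camera has in their place "hand_eye" (4x4, takes a point from camera to tool coordinates, whose origin is the TCP and whose axes are the flange's). Camera axes: x right, y down, z forward; pixel columns grow to the right and rows downward; lengths in m; the calibration is good to about 2 mm. A picture is of the moment at which its call begins: read the wrist's pose just before it. calibration takes no time and is no camera call.
- robot.close_job(): hands the job in; it is judged then, once.
Trained networks look in the newest picture that a camera, given by its name, has taken for a name from the list of things; names that differ only in an ending like _2 or _b are one class to them, and where a whole thing is asked for, a point or a joint stands for the part that bears it (a point fixed in the world has none). Each returns a list of dicts, best first, with "p" (0 to 1); they miss things now and then, are a little off and sometimes report something else, mostly with a low value. They report only what shows in the picture. A call takes as long as a camera call. They do not tell look-alikes from the thing itself.
- robot.boxes_of(query, camera): "bbox" ([left, top, right, bottom] in pixels, round what is visible of it).
The state is a dict: "time": time; "joint_positions": joint angles; "qvel": joint speeds; "joint_torque": joint torques, N m; "tool_pos": TCP position; "ee_rot": TCP orientation; "wrist_force": force on the tool from outside, world axes, zero at the start; "wrist_torque": the same for the moment, N m; "width": finger opening in m; "finger_force": force on a finger pad.
Only numpy, scipy, OpenCV 4.12 (cv2) and the standard library are available. Lean on these libraries where they do the work, as an engineer would, in place of code of your own. Each camera call takes 0.05 s, during which the arm holds its last target. There are 200 camera calls.

### The job

Pick up the oblong aluminium tube block by its upright tab and lower it slowly and gently, level and lengthwise, into the open well of the white block heater. How deep the well's floor is set is not known: feel for it, and let go only once the block has come to rest on it, neither dropping the block nor ramming it down. Leave the square and the round block where they stand.

Things in the scene. Friction and masses are not known exactly. Their poses are not given: they have to be found in the camera images.
- oblong_block_mid (a point): Block to move: aluminium, 60 (x) x 40 (y) x 45 mm high, two rows of three holes in its top, about 0.3 kg, loose. An upright tab 30 mm wide (x), 10 mm thick (y) rises 55 mm from mid-top (100 mm tall in all): pinch the tab's upper half, closing along y. Point on its vertical axis, 50 mm above its underside, 50 mm below the tab's top. x along the long side, z up; a half turn makes no difference.
- well (a point): Centre of the rectangular well's mouth, level with the flat top of the white heater (200 x 160 x 95 mm, fixed, its middle 30 mm from here along -x), 95 mm above the table. Well 78 mm long (x) by 58 mm wide (y), straight walls: 9 mm of play round the oblong block. Its flat floor, a sprung plate (3.5 N/mm, 6 mm of give), lies 25 to 50 mm below this point, set anew each time, not reported. z up.
- square_block_mid (a point): Bystander, leave alone: aluminium block 66 x 66 x 45 mm with eight holes and the same tab, too large for the well. Point on its axis 50 mm above its underside.
- round_block_mid (a point): Bystander, leave alone: round aluminium block 66 mm in diameter, 45 mm high, with a ring of eight holes and the same tab, too large for the well. Point on its axis 50 mm above its underside.
Things that resemble listed ones, but are neither listed nor needed, are in the scene too. What is shaped like the part that bears oblong_block_mid but blue or green is not meant.

How it is judged:
By the outcome, as a careful person would: the job done as asked, in the order asked, and still so for the second after the job is handed in, with the robot touching nothing.
It also fails if it takes over 43 s, if anything falls off the work surface, if the arm or the gripper's body presses on something with over 40 N, if the wrist force passes 120 N, or if a joint passes its speed limit or range.

## Working session

There is one attempt and no reset: what is moved stays moved. The work goes in short steps, Python scripts to look and compute and a shell command to move; the robot and the scene stay as the last step left them, time stands still between calls to the robot, and variables do not carry over. Pictures are saved under pics/ and viewed, at most 10 in all, crops included, and the job is handed in when it is done.

```bash
mkdir -p pics
python3 - <<'E'
from bench import robot
import cv2,numpy as np
for n in("scene","top"):
    p,d=robot.snapshot(n); cv2.imwrite(f"pics/{n}1.png",p[:,:,::-1]); np.save(f"{n}_d.npy",d); np.save(f"{n}_p.npy",p)
    for q in("oblong_block_mid","well","square_block_mid","round_block_mid"):
        print(n,q,[(np.round(b["bbox"]).astype(int).tolist(),round(b["p"],2)) for b in robot.boxes_of(q,n)])
    c=robot.calibration(n);print(np.round(c["mtx"],1).tolist(),np.round(c["extrinsics"],3).tolist())
o=robot.get_obs();print(o)
print(np.round(robot.calibration("wrist")["hand_eye"],3).tolist())
E
```

```text
scene oblong_block_mid [([237, 220, 288, 273], 0.95), ([232, 165, 269, 215], 0.88), ([308, 215, 352, 270], 0.81), ([172, 201, 217, 260], 0.67)]
scene well [([358, 135, 526, 297], 0.62)]
scene square_block_mid [([99, 284, 162, 340], 0.55)]
scene round_block_mid [([243, 345, 293, 400], 0.58), ([97, 283, 165, 341], 0.43)]
[[478.0, 0.0, 318.2], [0.0, 478.0, 240.9], [0.0, 0.0, 1.0]] [[0.485, 0.761, -0.43, 0.826], [0.874, -0.414, 0.253, -0.157], [0.014, -0.499, -0.867, 0.676], [0.0, 0.0, 0.0, 1.0]]
top oblong_block_mid [([374, 268, 410, 305], 0.88), ([281, 213, 315, 234], 0.87), ([315, 282, 354, 314], 0.68), ([333, 226, 365, 263], 0.65)]
top well [([154, 147, 253, 259], 0.79)]
top square_block_mid [([433, 224, 483, 270], 0.58)]
top round_block_mid [([369, 144, 400, 178], 0.66)]
[[438.2, 0.0, 327.3], [0.0, 438.2, 234.9], [0.0, 0.0, 1.0]] [[-0.009, -0.998, 0.068, 0.443], [-1.0, 0.009, -0.005, -0.009], [0.005, -0.069, -0.998, 0.874], [0.0, 0.0, 0.0, 1.0]]
{'time': 0.5, 'joint_positions': array([ 1.21887185e+00,  8.71958053e-02,  1.37076792e+00,  2.03019329e-05,
        1.68360085e+00, -1.03121126e-01]), 'qvel': array([ 2.85389131e-03, -6.60316641e-04, -1.19244418e-03, -1.09621140e-03,
        8.50419129e-05, -7.56613738e-06]), 'joint_torque': array([-8.40254688e-04, -3.39622915e+01, -3.02268720e+01,  7.17452774e-02,
        2.43239495e-02, -1.63617625e-05]), 'tool_pos': array([0.1354407 , 0.53305367, 0.23047367]), 'ee_rot': array([ 3.14156264e+00, -1.71746680e-05,  2.89279159e+00]), 'wrist_force': array([-0.25627626, -0.08582795,  0.29065562]), 'wrist_torque': array([ 0.0252765 , -0.00976369,  0.02749491]), 'finger_force': 0.0, 'width': 0.09413934743746949}
[[0.001, -0.963, -0.27, 0.078], [1.0, 0.001, -0.0, 0.0], [0.0, -0.27, 0.963, -0.155], [0.0, 0.0, 0.0, 1.0]]
```

View pics/scene1.png

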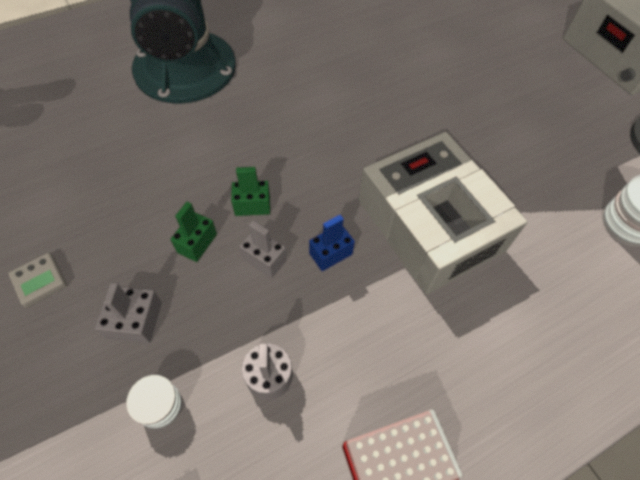

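View pics/top1.png

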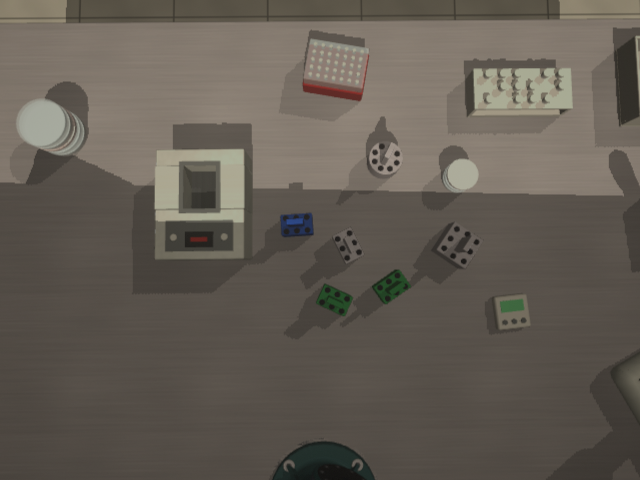

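The candidates are two green oblongs (scene 251,190 and 193,231), a blue one (331,243) and a bare aluminium one (262,246; top 347,245). The bare aluminium one fits: it is neither blue nor green, and it has two rows of three holes. The square block is at top (458,244), the round one at (385,158), and the heater well at (200,187). I'll confirm the target in a crop and measure it.

```bash
cat > h.py <<'E'
import numpy as np,cv2
from bench import robot
def cloud(n,d,T=None):
    c=robot.calibration(n);K=c["mtx"];T=c["extrinsics"] if T is None else T
    v,u=np.mgrid[:480,:640]
    P=np.stack([(u-K[0,2])/K[0,0]*d,(v-K[1,2])/K[1,1]*d,d],-1)@T[:3,:3].T+T[:3,3]
    P[d<=0]=np.nan; return P
def rect(P,m,name):
    q=P[m]; r=cv2.minAreaRect((q[:,:2]*1000).astype(np.float32))
    b=cv2.boxPoints(r); e=b[1]-b[0],b[2]-b[1]; L=max(e,key=np.linalg.norm)
    print(name,m.sum(),"c",np.round(r[0],1),"size",np.round(r[1],1),"long yaw",round(np.degrees(np.arctan2(L[1],L[0]))%180,1),"z med/min/max",np.round(np.nanpercentile(q[:,2],[50,2,98]),4),"mean",np.round(q[:,:2].mean(0),4))
E
python3 - <<'E'
from h import *
for n,box,wb in(("top",(325,220,372,270),(150,140,258,262)),("scene",(232,215,292,278),(355,130,530,300))):
    d=np.load(n+"_d.npy");P=cloud(n,d);z=P[:,:,2]
    def w(b):
        m=np.zeros(d.shape,bool);m[b[1]:b[3],b[0]:b[2]]=1;return m
    m=w(box)
    print(n,"table",np.nanmedian(z[m&(z<.02)]))
    rect(P,m&(z>.035)&(z<.055),"top face");rect(P,m&(z>.085)&(z<.11),"tab");rect(P,m&(z>.06),"tab all")
    h=w(wb);rect(P,h&(z>.085)&(z<.105),"heater top")
    # well: hole pixels within
    t=h&(z>.085)&(z<.105);hc=cv2.minAreaRect((P[t][:,:2]*1000).astype(np.float32))
    if n=="top":
        f=w((180,162,222,214))&(z<.08);rect(P,f,"well inside")
        np.set_printoptions(linewidth=250);print(np.round(z[158:216:3,174:226:3]*1000))
p=np.load("scene_p.npy");q=np.load("top_p.npy")
a=cv2.resize(p[205:285,220:300],(400,400),interpolation=3);b=cv2.resize(q[215:275,317:377],(400,400),interpolation=3)
cv2.imwrite("pics/crop.png",np.hstack([a,b])[:,:,::-1])
E
```

```text
top table 7.100280047794838e-05
top face 536 c [481.4 -52.1] size [59.3 39.2] long yaw 25.9 z med/min/max [0.0452 0.0419 0.0487] mean [ 0.4805 -0.0517]
tab 105 c [480.9 -52.6] size [29.3 10. ] long yaw 25.8 z med/min/max [0.1    0.0911 0.102 ] mean [ 0.4809 -0.0523]
tab all 121 c [481.  -52.5] size [29.5 10. ] long yaw 25.7 z med/min/max [0.0994 0.0647 0.1019] mean [ 0.4806 -0.0518]
heater top 8697 c [556.3 215.2] size [200.3 161.2] long yaw 0.5 z med/min/max [0.0954 0.0915 0.0987] mean [0.5506 0.2142]
well inside 1223 c [588.5 219.7] size [52.  75.4] long yaw 179.3 z med/min/max [0.0504 0.047  0.0783] mean [0.5921 0.225 ]
[[ 95.  95.  96.  97.  94.  96.  94.  95.  93.  95.  94.  96.  96.  96.  97.  95.  95.  95.]
 [ 97.  97.  98.  94.  97.  97.  97.  94.  96.  96.  97.  98.  98.  95.  97.  96.  95.  93.]
 [ 94.  95.  97.  95.  97.  96.  98.  97.  99.  95.  98.  97.  94.  96.  95.  98.  95.  94.]
 [ 94.  93.  95.  97.  80.  79.  76.  75.  77.  76.  78.  76.  76.  74.  98.  96.  94.  97.]
 [ 95.  94.  95.  97.  80.  61.  53.  53.  54.  51.  50.  52.  48.  47.  98.  99.  95.  95.]
 [ 9
[... 1201 characters left out ...]
4.]
 [ 97.  94.  95.  97.  96.  97.  96.  96.  94.  97.  96.  96.  98.  96.  96.  96.  95.  95.]
 [ 95.  94.  96.  95.  93.  96.  97.  95.  nan  96.  97.  94.  96.  94.  94.  92.  96.  94.]]
scene table 0.000717025075811506
top face 765 c [480.6 -51.4] size [60.6 40.6] long yaw 25.1 z med/min/max [0.0455 0.036  0.0516] mean [ 0.4885 -0.0539]
tab 225 c [479.9 -51.6] size [30.8 10.7] long yaw 26.5 z med/min/max [0.0995 0.0858 0.1022] mean [ 0.4824 -0.052 ]
tab all 383 c [480.2 -51.5] size [31.4 10.7] long yaw 26.3 z med/min/max [0.0898 0.0616 0.1019] mean [ 0.4835 -0.0523]
heater top 10785 c [555.3 216.4] size [201.2 162.4] long yaw 0.3 z med/min/max [0.0959 0.0874 0.0987] mean [0.5603 0.211 ]
```

View pics/crop.png

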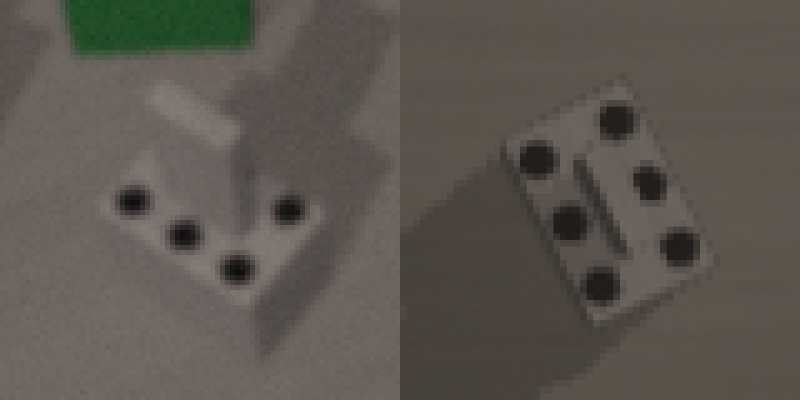

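The crop confirms it: a bare metal oblong with six holes in two rows and a tab, long axis at about 26°. Both views agree on its position, about (0.4805, -0.052), with the tab top at 0.100. The heater top is at 0.095, and the well centre should be near (0.586, 0.216). I'll move above the block.

```bash
python3 -m handwheel '[[[0,0,0.03],[0.4,-0.7,0],0.5],[[0,0,0.03],[0.46,-0.78,0],0.5],[[0,0,0.03],[0.46,-0.78,0],0.5],[[0,0,0.03],[0.46,-0.78,0],0.5],[[0,0,0.03],[0.46,-0.78,0],0.5]]'
python3 -m handwheel '[[[0,0,0.03],[0.46,-0.78,0],0.5],[[0,0,0.03],[0.46,-0.78,0],0.5],[[0,0,0.03],[0.46,-0.78,0],0.5],[[0,0,0.03],[0.46,-0.78,0],0.5],[[0,0,0.03],[0.46,-0.78,0],0.5]]'
python3 -m handwheel '[[[0,0,0.03],[0.46,-0.78,0],0.5],[[0,0,0.03],[0.46,-0.78,0],0.5],[[0,0,0.03],[0.46,-0.78,0],0.5],[[0,0,0.03],[0.46,-0.78,0],0.5],[[0,0,0.03],[0.46,-0.78,0],0.5]]'
```

```text
time: 1.0
tool_pos: [0.248, 0.3406, 0.2307]
ee_rot: [3.141, 0.001, 3.131]
wrist_force: [0.4, 0.0, 0.1]
width: 0.0575
finger_force: 0.0
time: 1.5
tool_pos: [0.363, 0.1454, 0.2309]
ee_rot: [3.141, 0.002, -2.917]
wrist_force: [2.0, -0.6, -0.5]
width: 0.0471
finger_force: 0.0
time: 2.0
tool_pos: [0.4781, -0.0498, 0.2308]
ee_rot: [-3.141, 0.001, -2.682]
wrist_force: [0.4, 0.7, 0.1]
width: 0.047
finger_force: 0.0
```

```bash
cat >> h.py <<'E'
from scipy.spatial.transform import Rotation as R
def wrist(name):
    o=robot.get_obs();T=np.eye(4);T[:3,:3]=R.from_euler("xyz",o["ee_rot"]).as_matrix();T[:3,3]=o["tool_pos"]
    p,d=robot.snapshot("wrist");cv2.imwrite(f"pics/{name}.png",p[:,:,::-1])
    print("tcp",np.round(o["tool_pos"],4),"yaw",np.degrees(o["ee_rot"]).round(2),"F",np.round(o["wrist_force"],2))
    return p,d,cloud("wrist",d,T@robot.calibration("wrist")["hand_eye"])
E
python3 - <<'E'
from h import *
p,d,P=wrist("w1");z=P[:,:,2]
near=np.hypot(P[:,:,0]-.4805,P[:,:,1]+.052)<.037
rect(P,near&(z>.04)&(z<.05),"top");rect(P,near&(z>.092)&(z<.11),"tab");print(np.nanmedian(z[(z<.02)]))
E
```

```text
tcp [ 0.4781 -0.0498  0.2308] yaw [-1.7999e+02  5.0000e-02 -1.5367e+02] F [0.38 0.73 0.06]
top 1940 c [480.9 -51.8] size [60.2 39.4] long yaw 25.6 z med/min/max [0.0462 0.0442 0.0481] mean [ 0.4777 -0.0534]
tab 440 c [480.8 -51.9] size [29.9  9.2] long yaw 26.5 z med/min/max [0.1009 0.0949 0.1023] mean [ 0.4801 -0.0522]
0.0010750747113800474
```

View pics/w1.png

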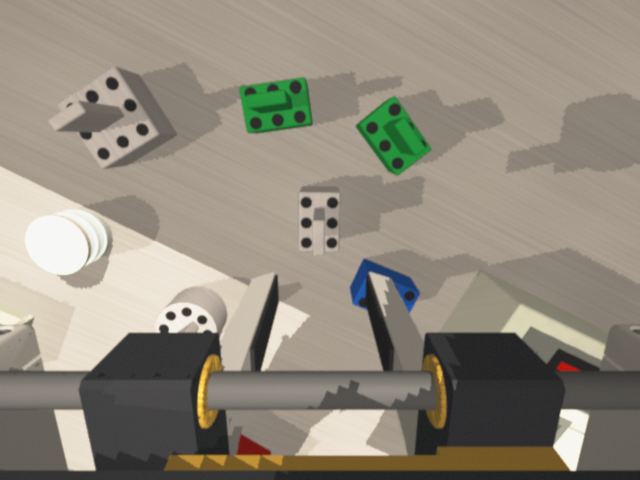

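The wrist view shows the target (319,220) upright and in line with the fingers, with its neighbours clear. Next I descend 142 mm with a small xy correction, then close.

```bash
python3 -m handwheel '[[[0,0,0],[0.05,-0.04,-0.6],0.5],[[0,0,0],[0,0,-0.6],0.5],[[0,0,0],[0,0,-0.6],0.5],[[0,0,0],[0,0,-0.6],0.5],[[0,0,0],[0,0,-0.44],0.5]]'
python3 -m handwheel '[[[0,0,0],[0,0,0],0.5],[[0,0,0],[0,0,0],0.75],[[0,0,0],[0,0,0],1],[[0,0,0],[0,0,0],1],[[0,0,0],[0,0,0],1]]'
python3 -m handwheel '[[[0,0,0],[0,0,0],1],[[0,0,0],[0,0,0],1],[[0,0,0],[0,0,0],1]]'
```

```text
time: 2.55
tool_pos: [0.4789, -0.0495, 0.0864]
ee_rot: [3.14, -0.002, -2.684]
wrist_force: [-0.0, -0.9, -0.7]
width: 0.0469
finger_force: 0.0
time: 3.05
tool_pos: [0.4808, -0.0501, 0.0899]
ee_rot: [-3.14, 0.002, -2.683]
wrist_force: [-0.1, 0.5, -0.6]
width: 0.0185
finger_force: 0.0
time: 3.35
tool_pos: [0.4804, -0.0501, 0.0891]
ee_rot: [-3.141, 0.001, -2.684]
wrist_force: [-0.2, -0.5, 2.1]
width: 0.01
finger_force: 30.0
```

```bash
python3 -m handwheel '[[[0,0,0],[0,0,0.1],1],[[0,0,0],[0,0,0.2],1],[[0,0,0],[0,0,0.3],1],[[0,0,0],[0,0,0.3],1],[[0,0,0],[0,0,0.3],1]]'
python3 -m handwheel '[[[0,0,0],[0,0,0.4],1],[[0,0,0],[0,0,0.4],1],[[0,0,0],[0,0,0.4],1],[[0,0,0],[0,0,0.3],1],[[0,0,0],[0,0,0.2],1]]'
python3 -m handwheel '[[[0,0,0],[0,0,0],1],[[0,0,0],[0,0,0],1]]'
```

```text
time: 3.85
tool_pos: [0.4796, -0.0498, 0.1491]
ee_rot: [3.141, -0.001, -2.683]
wrist_force: [0.5, -0.1, -2.8]
width: 0.0096
finger_force: 30.0
time: 4.35
tool_pos: [0.4801, -0.0499, 0.235]
ee_rot: [-3.141, 0.001, -2.684]
wrist_force: [-0.8, -0.4, -3.2]
width: 0.01
finger_force: 30.0
time: 4.55
tool_pos: [0.4797, -0.0498, 0.2328]
ee_rot: [3.141, -0.001, -2.684]
wrist_force: [0.1, -0.5, -3.0]
width: 0.0101
finger_force: 30.0
```

```bash
python3 -m handwheel '[[[0,0,-0.012],[0.09,0.22,0],1],[[0,0,-0.024],[0.18,0.44,0],1],[[0,0,-0.024],[0.18,0.44,0],1],[[0,0,-0.024],[0.18,0.44,0],1],[[0,0,-0.024],[0.18,0.44,0],1]]'
python3 -m handwheel '[[[0,0,-0.024],[0.18,0.44,0],1],[[0,0,-0.024],[0.18,0.44,0],1],[[0,0,-0.024],[0.18,0.44,0],1],[[0,0,-0.024],[0.18,0.44,0],1],[[0,0,-0.024],[0.18,0.44,0],1]]'
python3 -m handwheel '[[[0,0,-0.024],[0.18,0.44,0],1],[[0,0,-0.024],[0.18,0.44,0],1],[[0,0,-0.012],[0.09,0.22,0],1],[[0,0,0],[0,0,0],1],[[0,0,0],[0,0,0],1]]'
python3 - <<'E'
from h import *
p,d,P=wrist("w2");np.save("w2_P.npy",P)
for n in("scene","top"):
    q,d=robot.snapshot(n);np.save(n+"2_P.npy",cloud(n,d));cv2.imwrite(f"pics/{n}2.png",q[:,:,::-1])
a=cv2.imread("pics/scene2.png")[60:360,300:620];a=cv2.resize(a,(400,375));b=cv2.resize(cv2.imread("pics/w2.png"),(400,300));b=np.vstack([b,np.zeros((75,400,3),np.uint8)])
cv2.imwrite("pics/c2.png",np.hstack([a,b]))
E
```

```text
time: 5.05
tool_pos: [0.52, 0.0499, 0.2317]
ee_rot: [3.141, -0.003, -2.855]
wrist_force: [-0.3, -0.6, -2.7]
width: 0.0103
finger_force: 30.0
time: 5.55
tool_pos: [0.5651, 0.1599, 0.2315]
ee_rot: [-3.141, -0.003, -3.043]
wrist_force: [0.6, -0.1, -2.0]
width: 0.0099
finger_force: 30.0
time: 6.05
tool_pos: [0.5874, 0.2137, 0.2319]
ee_rot: [-3.14, -0.003, -3.135]
wrist_force: [-0.3, 0.1, -3.1]
width: 0.0095
finger_force: 30.0
tcp [0.5874 0.2137 0.2319] yaw [-1.7993e+02 -1.6000e-01 -1.7964e+02] F [-0.3   0.1  -3.08]
```

View pics/c2.png

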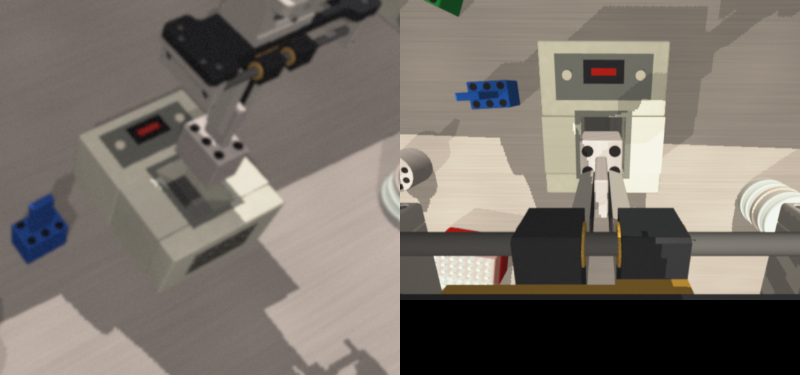

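The block is held level above the well (left view, scene; right, wrist). I'll measure the offset between the held block and the well.

Run:
```python
from h import *
# well edges from first pictures: floor/inner boundary at rim level
for n,b in(("top",(150,140,258,262)),("scene",(355,130,530,300))):
    P=cloud(n,np.load(n+"_d.npy"));z=P[:,:,2];m=np.zeros(z.shape,bool);m[b[1]:b[3],b[0]:b[2]]=1
    rim=m&(abs(z-.0955)<.006);q=P[rim][:,:2]
    g=np.zeros((260,260),np.uint8)  # 1mm grid of rim points
    i=np.round((q-[.43,.09])*1000).astype(int);ok=((i>=0)&(i<260)).all(1);g[i[ok,0],i[ok,1]]=1
    g=cv2.morphologyEx(g,cv2.MORPH_CLOSE,np.ones((7,7)))
    for y0 in(.2,.216,.23):
        c=np.flatnonzero(g[:,round((y0-.09)*1000)]);k=np.argmax(np.diff(c));print(n,"y",y0,"x gap",.43+c[k]/1000,.43+c[k+1]/1000)
    for x0 in(.565,.586,.605):
        c=np.flatnonzero(g[round((x0-.43)*1000)]);k=np.argmax(np.diff(c));print(n,"x",x0,"y gap",.09+c[k]/1000,.09+c[k+1]/1000)
for n in("scene2_P","top2_P","w2_P"):
    P=np.load(n+".npy");z=P[:,:,2];near=(abs(P[:,:,0]-.587)<.05)&(abs(P[:,:,1]-.214)<.04)
    m=near&(z>.18)&(z<.194)
    if m.sum()>30:
        rect(P,m,n+" block top");q=P[m];A=np.c_[q[:,:2],np.ones(len(q))];print(" slopes",np.linalg.lstsq(A,q[:,2],rcond=None)[0].round(3),"xr",np.percentile(q[:,0],[1,99]).round(4),"yr",np.percentile(q[:,1],[1,99]).round(4))
    if n!="top2_P":
        m=(abs(P[:,:,0]-.556)<.12)&(abs(P[:,:,1]-.216)<.1)&(abs(z-.0955)<.005);rect(P,m,n+" heater top")
```

```text
top y 0.2 x gap 0.547 0.625
top y 0.216 x gap 0.547 0.625
top y 0.23 x gap 0.547 0.625
top x 0.565 y gap 0.186 0.244
top x 0.586 y gap 0.186 0.244
top x 0.605 y gap 0.186 0.244
scene y 0.2 x gap 0.546 0.624
scene y 0.216 x gap 0.547 0.624
scene y 0.23 x gap 0.547 0.624
scene x 0.565 y gap 0.188 0.244
scene x 0.586 y gap 0.189 0.245
scene x 0.605 y gap 0.187 0.245
scene2_P block top 994 c [586.6 212.5] size [60.3 41.1] long yaw 1.3 z med/min/max [0.1888 0.1808 0.1924] mean [0.5916 0.2062]
 slopes [-0.031  0.079  0.19 ] xr [0.5574 0.6162] yr [0.1929 0.2318]
scene2_P heater top 8650 c [555.3 216.4] size [200.8 161.8] long yaw 0.1 z med/min/max [0.0959 0.0926 0.0987] mean [0.5608 0.2017]
top2_P block top 414 c [577.3 212.4] size [41.4 40.4] long yaw 1.3 z med/min/max [0.1889 0.1824 0.1917] mean [0.569  0.2088]
 slopes [0.037 0.039 0.159] xr [0.5569 0.5868] yr [0.1922 0.2319]
w2_P block top 3233 c [573.6 213.4] size [33.6 40.1] long yaw 90.7 z med/min/max [0.189  0.1828 0.1908] mean [0.5698 0.2134]
 slopes [ 0.057 -0.002  0.157] xr [0.557  0.5875] yr [0.1938 0.2329]
w2_P heater top 39060 c [556.1 215.9] size [199.5 160.6] long yaw 0.2 z med/min/max [0.0964 0.0945 0.0988] mean [0.5357 0.2161]
```

```bash
python3 - <<'E'
from h import *
for n in("scene2_P","top2_P","w2_P"):
    P=np.load(n+".npy");z=P[:,:,2];near=(abs(P[:,:,0]-.5868)<.0275)&(abs(P[:,:,1]-.213)<.0175)&(z>.183)&(z<.195)
    q=P[near]
    for _ in range(6):
        A=np.c_[q[:,:2]-[.5868,.213],np.ones(len(q))];s=np.linalg.lstsq(A,q[:,2],rcond=None)[0];r=q[:,2]-A@s;q=q[abs(r)<2.2*r.std()]
    print(n,len(q),"slope deg",np.degrees(s[:2]).round(2),s[2].round(4),r.std().round(5))
E
python3 -m handwheel '[[[0,0,-0.006],[-0.02,0.05,-0.1],1],[[0,0,0],[0,0,-0.2],1],[[0,0,0],[0,0,-0.2],1],[[0,0,0],[0,0,-0.1],1],[[0,0,0],[0,0,0],1]]'
```

```text
scene2_P 552 slope deg [-0.34 -0.56] 0.1892 0.00084
top2_P 261 slope deg [ 0.58 -0.3 ] 0.1893 0.00104
w2_P 2227 slope deg [-0.14 -0.17] 0.1892 0.00065
time: 6.7
tool_pos: [0.5861, 0.2163, 0.2014]
ee_rot: [-3.141, -0.003, 3.138]
wrist_force: [-0.7, 0.5, -2.0]
width: 0.0096
finger_force: 30.0
```

The block is level to within half a degree and centred. Its bottom is now at about z=0.114. I lower it at 25 mm/s, then slower, watching the force.

```bash
python3 -m handwheel '[[[0,0,0],[0,0,-0.05],1],[[0,0,0],[0,0,-0.05],1],[[0,0,0],[0,0,-0.05],1],[[0,0,0],[0,0,-0.05],1],[[0,0,0],[0,0,-0.05],1]]'
python3 -m handwheel '[[[0,0,0],[0,0,-0.05],1],[[0,0,0],[0,0,-0.05],1],[[0,0,0],[0,0,-0.05],1],[[0,0,0],[0,0,-0.05],1],[[0,0,0],[0,0,-0.05],1]]'
```

```text
time: 7.2
tool_pos: [0.587, 0.2166, 0.1909]
ee_rot: [3.141, 0.0, 3.138]
wrist_force: [-0.1, 0.7, -2.5]
width: 0.0096
finger_force: 30.0
time: 7.7
tool_pos: [0.587, 0.2166, 0.1783]
ee_rot: [3.142, 0.0, 3.138]
wrist_force: [1.1, -0.1, -2.9]
width: 0.01
finger_force: 30.0
```

```bash
python3 -m handwheel '[[[0,0,0],[0,0,-0.04],1],[[0,0,0],[0,0,-0.04],1],[[0,0,0],[0,0,-0.04],1],[[0,0,0],[0,0,-0.02],1],[[0,0,0],[0,0,-0.02],1]]'
```

```text
time: 8.2
tool_pos: [0.5869, 0.2166, 0.1704]
ee_rot: [3.141, 0.0, 3.138]
wrist_force: [0.4, -0.0, -1.4]
width: 0.0101
finger_force: 30.0
```

Run:
```python
from h import *
q,d=robot.snapshot("scene");a=cv2.resize(q[80:320,340:560],(733,600-0) if 0 else (550,600),interpolation=3);cv2.imwrite("pics/s3.png",a[:,:,::-1])
```

```text
(no output)
```

View pics/s3.png

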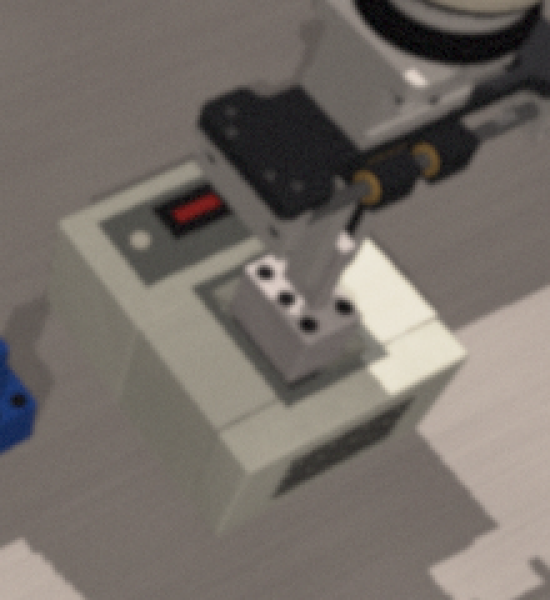

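The block sits inside the mouth with clearance on all sides. I continue down slowly.

```bash
python3 -m handwheel '[[[0,0,0],[0,0,-0.03],1],[[0,0,0],[0,0,-0.03],1],[[0,0,0],[0,0,-0.03],1],[[0,0,0],[0,0,-0.03],1],[[0,0,0],[0,0,-0.03],1]]'
```

```text
time: 8.75
tool_pos: [0.5869, 0.2166, 0.1629]
ee_rot: [3.141, -0.0, 3.138]
wrist_force: [0.5, -0.8, -2.7]
width: 0.0099
finger_force: 30.0
```

```bash
python3 -m handwheel '[[[0,0,0],[0,0,-0.02],1],[[0,0,0],[0,0,-0.02],1],[[0,0,0],[0,0,-0.02],1],[[0,0,0],[0,0,-0.02],1],[[0,0,0],[0,0,-0.02],1]]'
```

```text
time: 9.25
tool_pos: [0.587, 0.2166, 0.158]
ee_rot: [3.141, 0.0, 3.138]
wrist_force: [-0.2, -0.1, -2.8]
width: 0.0097
finger_force: 30.0
```

```bash
python3 -m handwheel '[[[0,0,0],[0,0,-0.02],1],[[0,0,0],[0,0,-0.02],1],[[0,0,0],[0,0,-0.02],1],[[0,0,0],[0,0,-0.02],1],[[0,0,0],[0,0,-0.02],1]]'
```

```text
time: 9.75
tool_pos: [0.5869, 0.2166, 0.1529]
ee_rot: [3.141, 0.0, 3.138]
wrist_force: [-0.6, 0.2, -2.5]
width: 0.0095
finger_force: 30.0
```

```bash
python3 -m handwheel '[[[0,0,0],[0,0,-0.02],1],[[0,0,0],[0,0,-0.02],1],[[0,0,0],[0,0,-0.02],1],[[0,0,0],[0,0,-0.02],1]]'
```

```text
time: 10.15
tool_pos: [0.5869, 0.2166, 0.1489]
ee_rot: [3.142, -0.0, 3.138]
wrist_force: [0.8, -0.9, -3.2]
width: 0.0096
finger_force: 30.0
```

```bash
python3 -m handwheel '[[[0,0,0],[0,0,-0.02],1],[[0,0,0],[0,0,-0.02],1],[[0,0,0],[0,0,-0.02],1],[[0,0,0],[0,0,-0.02],1],[[0,0,0],[0,0,-0.02],1]]'
```

```text
time: 10.65
tool_pos: [0.5869, 0.2166, 0.1439]
ee_rot: [3.141, 0.0, 3.138]
wrist_force: [1.0, 0.2, -2.7]
width: 0.0098
finger_force: 30.0
```

```bash
python3 -m handwheel '[[[0,0,0],[0,0,-0.01],1],[[0,0,0],[0,0,-0.01],1],[[0,0,0],[0,0,-0.01],1],[[0,0,0],[0,0,-0.01],1]]'
```

```text
time: 11.05
tool_pos: [0.587, 0.2166, 0.142]
ee_rot: [3.141, 0.0, 3.138]
wrist_force: [-0.3, -0.2, -3.0]
width: 0.0098
finger_force: 30.0
```

```bash
python3 -m handwheel '[[[0,0,0],[0,0,-0.01],1],[[0,0,0],[0,0,-0.01],1],[[0,0,0],[0,0,-0.01],1]]'
```

```text
time: 11.35
tool_pos: [0.5869, 0.2166, 0.1405]
ee_rot: [3.142, 0.0, 3.138]
wrist_force: [0.4, -0.2, -3.0]
width: 0.0099
finger_force: 30.0
```

```bash
python3 -m handwheel '[[[0,0,0],[0,0,-0.01],1],[[0,0,0],[0,0,-0.01],1]]'
```

```text
time: 11.55
tool_pos: [0.5869, 0.2166, 0.1395]
ee_rot: [3.142, 0.0, 3.138]
wrist_force: [1.3, 0.1, -2.3]
width: 0.0101
finger_force: 30.0
```

```bash
python3 -m handwheel '[[[0,0,0],[0,0,-0.01],1],[[0,0,0],[0,0,-0.01],1]]'
```

```text
time: 11.75
tool_pos: [0.587, 0.2166, 0.1386]
ee_rot: [3.141, 0.0, 3.138]
wrist_force: [-1.0, -1.0, -2.2]
width: 0.0099
finger_force: 30.0
```

```bash
python3 -m handwheel '[[[0,0,0],[0,0,-0.01],1],[[0,0,0],[0,0,-0.01],1]]'
```

```text
time: 11.95
tool_pos: [0.587, 0.2166, 0.1381]
ee_rot: [3.141, 0.0, 3.138]
wrist_force: [-2.3, -0.8, 0.2]
width: 0.0097
finger_force: 30.0
```

Contact: the force rose from -3 to +0.2 N as the descent stalled. One more half-millimetre will confirm it.

```bash
python3 -m handwheel '[[[0,0,0],[0,0,-0.01],1],[[0,0,0],[0,0,0],1],[[0,0,0],[0,0,0],1]]'
```

```text
time: 12.25
tool_pos: [0.587, 0.2166, 0.1376]
ee_rot: [3.141, 0.001, 3.138]
wrist_force: [-2.9, -0.4, 1.5]
width: 0.0099
finger_force: 30.0
```

The stiffness matches the sprung floor (about 3.7 N/mm), and its height of 0.050 matches the depth reading. The block is resting, so I release, then retreat straight up.

```bash
python3 -m handwheel '[[[0,0,0],[0,0,0],0.85],[[0,0,0],[0,0,0],0.7],[[0,0,0],[0,0,0],0.6],[[0,0,0],[0,0,0],0.6],[[0,0,0],[0,0,0],0.6]]'
python3 -m handwheel '[[[0,0,0],[0,0,0.1],0.6],[[0,0,0],[0,0,0.3],0.6],[[0,0,0],[0,0,0.5],0.6],[[0,0,0],[0,0,0.5],0.6],[[0,0,0],[0,0,0.5],0.6]]'
python3 -m handwheel '[[[0,0,0],[-0.4,0,0.4],0.6],[[0,0,0],[-0.5,0,0],0.6],[[0,0,0],[-0.5,0,0],0.6],[[0,0,0],[-0.5,0,0],0.6],[[0,0,0],[0,0,0],0.6]]'
python3 - <<'E'
from h import *
p,d,P=wrist("w4");z=P[:,:,2]
def rep(P,n):
    z=P[:,:,2];near=(abs(P[:,:,0]-.586)<.038)&(abs(P[:,:,1]-.2155)<.028)
    rect(P,near&(z>.140),n+" tab");m=near&(z>.088)&(z<.103);rect(P,m,n+" top")
    q=P[m&(abs(P[:,:,0]-.586)<.027)&(abs(P[:,:,1]-.2155)<.017)];A=np.c_[q[:,:2]-[.586,.2155],np.ones(len(q))];print(np.linalg.lstsq(A,q[:,2],rcond=None)[0].round(4))
rep(P,"wrist")
for n in("scene","top"):
    q,d=robot.snapshot(n);rep(cloud(n,d),n);cv2.imwrite(f"pics/{n}4.png",q[:,:,::-1])
cv2.imwrite("pics/c4.png",np.hstack([cv2.resize(cv2.imread("pics/scene4.png"),(400,300)),cv2.resize(cv2.imread("pics/w4.png"),(400,300))]))
E
```

```text
time: 12.75
tool_pos: [0.587, 0.2166, 0.1369]
ee_rot: [3.142, 0.0, 3.138]
wrist_force: [0.1, 0.8, 0.1]
width: 0.0372
finger_force: 0.0
time: 13.25
tool_pos: [0.5871, 0.2166, 0.2347]
ee_rot: [3.141, 0.002, 3.138]
wrist_force: [-0.4, 0.8, 0.9]
width: 0.0375
finger_force: 0.0
time: 13.75
tool_pos: [0.4902, 0.2169, 0.2546]
ee_rot: [3.14, 0.003, 3.139]
wrist_force: [0.3, 0.4, 0.2]
width: 0.0374
finger_force: 0.0
tcp [0.4902 0.2169 0.2546] yaw [1.7993e+02 1.5000e-01 1.7987e+02] F [0.33 0.35 0.19]
wrist tab 445 c [586.5 216.9] size [ 9.3 30.9] long yaw 179.9 z med/min/max [0.15   0.1412 0.1515] mean [0.5838 0.2168]
wrist top 1938 c [582.  214.7] size [68.3 42.7] long yaw 0.6 z med/min/max [0.0953 0.0905 0.0975] mean [0.5815 0.2164]
[-0.0024  0.0024  0.0956]
scene tab 213 c [585.5 216.2] size [11.2 30.4] long yaw 177.9 z med/min/max [0.1488 0.1405 0.151 ] mean [0.5867 0.2149]
scene top 783 c [589.5 212.3] size [69.3 48.9] long yaw 1.3 z med/min/max [0.0947 0.0889 0.1013] mean [0.5901 0.2103]
[-0.0065  0.02    0.0956]
top tab 130 c [586.  214.6] size [29.3  9.5] long yaw 0.5 z med/min/max [0.1483 0.1405 0.1516] mean [0.5857 0.2143]
top top 365 c [586.4 215. ] size [40.  59.7] long yaw 179.5 z med/min/max [0.0942 0.0891 0.1007] mean [0.5929 0.2072]
[-0.0169  0.0093  0.0949]
```

View pics/c4.png

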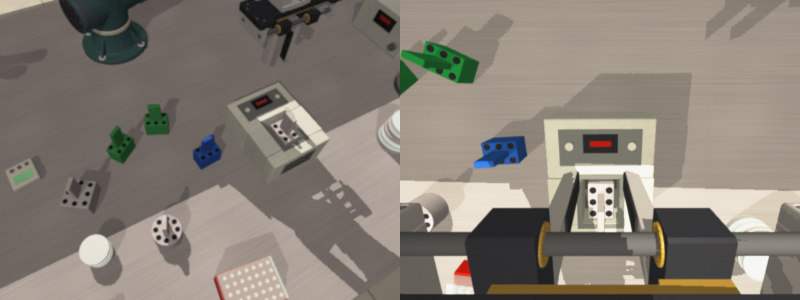

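The block rests level and centred in the well, at about (0.586, 0.2155) with its tab top at 0.15. The other blocks are undisturbed and the gripper is clear, so I hand in.

```bash
python3 -c "
from bench import robot
print(robot.close_job())"
```

```text
the job is handed in; nothing more can be done
None
```

The aluminium oblong block was felt down onto the sprung floor about 45 mm below the well's mouth, released there level and lengthwise with the square and round blocks left untouched, and the job was handed in about 14 s into the 43 s limit (no verdict was returned).

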